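# Pin back the belt tension wheel of a bench shaker drive

## Robot

A 6-joint arm with a two-finger parallel gripper is mounted at the origin on the work surface. World frame = base frame: x ahead of the robot, y to its left, z up, the work surface at z = 0. Lengths are in m, angles in rad, forces in N, time in s.
With the tool pointing down it reaches from about 0.225 to 0.725 m from the base axis. Payload 3.1 kg.
Tool frame: the origin (TCP) lies between the finger pads; the fingertips stand 17 mm ahead of it and the grasp point (between the pads) lies 2 mm behind it (arm.tip_reach is the distance from the TCP to the fingertips, in m); z points along the fingers, y is the line along which they close (so a half turn about z gives the same grasp; the last joint's range is limited). The gripper opens to 85 mm and grips with 20 to 120 N. Pads are 22 mm wide; open, the fingers measure 114 mm over their backs; the gripper's body (76 mm by 85 mm) begins 54 mm behind the grasp point. The pads swing forward as they close: fully open they stand 13 mm farther back than shut.
Start: joints at [-1.359, 0.048, 0.099, 1.622, 0, 1.443], TCP at [0.175, -0.495, 0.248] pointing down, gripper open.
Joint ranges: [-2.91, 2.91], [-0.99, 1.94], [-1.21, 1.42], [-2.12, 2.29], [-1.49, 1.47], [-3.14, 3.14]. Speed limits (rad/s): [2.79, 2.79, 3.14, 3.14, 3.14, 3.14].

## Interface

Orientations are given as a unit quaternion [w, x, y, z].
In Python, from bench import get_state, grab_frame, order, arm gives the robot as it stands.
- The arm moves only by the tool step_arm, never from a script. Its argument "increments" is a list of rows, each an object with "dp": the shift along the tool's x, y, z in m, a list of three; "roll": the turn about the tool's z in degrees. A call has 1 to 10 rows; each row is the pose to reach, as a shift and turn from the pose commanded when the call began, along the tool's axes at that moment; what a row does not reach only later rows make up. A row lasts 1/10 s, in which the tool goes at most 50 mm and 8.59 degrees, less where a joint would pass 70% of its speed; a pose out of reach is approached as far as the arm can. A call with a gripper value outside its range is refused whole. "hand" is the opening in per cent of the stroke, from 0 (shut) to 100 (fully open), set as the call begins (left out, the last holds). The fingers move at their own pace and stop on an object; the grip force is fixed at half the most. Time passes only in rows, so rows that repeat a pose let the fingers close. It gives the time, the measured TCP pose, the force, the opening and the grip force at its end, in the units of the state.
- get_state(): the state, without advancing time (a new reading comes with each control period).
- grab_frame(name): name is "scene" or "top" or "wrist"; returns a dict with "image" (420x560x3 uint8, red, green, blue), "range_z" (420x560 float32, m along the optical axis (not along the pixel's ray), 0 where there is no reading), "mtx" (3x3 intrinsics, pixels), "camera_from_world" (4x4, takes a point from world to camera coordinates). Camera axes: x right, y down, z forward; pixel columns grow to the right and rows downward; lengths in m; the calibration is good to about 2 mm. A picture is of the moment at which its call begins.
- order.finish_job(): hands the job in; it is judged then, once.
The state is a dict: "time_s": time; "joints": joint angles; "joint_vel": joint speeds; "joint_efforts": joint torques, N m; "ee_pos": TCP position; "eef_rot": TCP orientation; "wrist_force": force on the tool from outside, world axes, zero at the start; "ft_torque": the same for the moment, N m; "finger_gap": finger opening in m; "grasp_force": force on a finger pad.
Only numpy, scipy, OpenCV 4.12 (cv2) and the standard library are available. Lean on these libraries where they do the work, as an engineer would, in place of code of your own. Each camera call takes 0.05 s, during which the arm holds its last target. There are 200 camera calls.

## Task

The belt is off this laboratory shaker drive and the sprung tension wheel must be pinned back before a new one goes on. Take the collared locking pin from the wooden stand by its handle, put it down into the hole in the wheel, and with it turn the wheel counter-clockwise (seen from above) against its spring, feeling lightly with the tip for the lock hole in the plate underneath; then push the pin fully home, collar down on the wheel, so that it holds the wheel when you let go. Never press or lever hard on the pin's shank, and leave the other things where they are.

Things in the scene. Friction and masses are not known exactly. Their poses are not given: they have to be found in the camera images.
- drive: grey drive unit fixed to the bench, housing 210 x 360 x 50 mm high. Origin on the tension wheel's upright axis, at bench height; z up; the housing reaches 105 mm either way along x and from -115 to +245 mm along y. Two bare aluminium pulleys stand on it at y about +155 and +205 mm, up to 86 mm high.
- plate_top (a point): centre of the top face (70 mm high) of the fixed steel plate under the wheel, on the wheel's axis; 140 mm square, 20 mm thick. Its one lock hole, 12 mm across, right through, is 55 mm from the axis, 0.55 to 1.1 rad counter-clockwise of where the wheel's hole is at rest: different each time, not measured; seen between the wheel's spokes, found with the pin's tip.
- wheel (a joint): turn of the tension wheel, rad: 0 at rest on its stop, growing counter-clockwise seen from above, far stop 1.45. Its spring turns it back with 0.12 N m at rest plus 0.15 N m per rad (2 to 5 N at the hole). Spoked aluminium wheel, 164 mm across, 14 mm thick, underside 73 mm and top 87 mm above the bench, hub cap to 94 mm; one spoke carries a 30 mm square steel boss with the pin hole.
- wheel_hole (a point): centre of the upper mouth of the pin hole in the wheel's steel boss: a through hole 13 mm across, 14 mm deep, 55 mm from the axis, mouth 87 mm above the bench. It turns with the wheel. At rest it lies on the drive's -x side of the axis. The fixed plate lies 3 mm below the wheel.
- pin_grip (a point): middle of the locking pin's handle, 56 mm above its tip; z up the pin. Loose steel pin, 80 g, upright in the stand, tip down. From the tip: round shank 10 mm thick, 32 mm long, its last 6 mm tapering to 5 mm; collar 21 mm across, 4 mm thick; straight square handle 16 x 16 mm, 40 mm tall, faces in line with the stand's sides. The only one in the stand with a collar and a square handle.
- pin_tip (a point): tip of the locking pin, on its axis; z up the pin. Height above the bench: 8 mm in the stand (collar on the stand's top); 70 mm in the wheel's hole with the tip on the plate; 55 mm fully home in wheel and plate.
- pin_shank: the pin's shank with its collar; origin at the tip. The part that must not be pressed or levered hard. Under the spring's side load a held pin leans in the grip, so that its tip and the wheel lag behind the hand by 2 to 10 mm; go by feel.
- stand: heavy wooden block fixed to the bench, 170 x 50 x 40 mm high, origin under its centre; three holes 14 mm across, 35 mm deep, in a row along its x axis at -55, 0 and +55 mm, holding the locking pin, a plain rod and a knobbed pin in any order. Close the fingers across the row (along its y) to miss the neighbours.
- rod_center (a point): bystander: plain straight steel rod 11 mm thick, 85 mm long, upright in the stand; its middle. No collar, no head.
- knob_pin_center (a point): bystander: steel pin without a collar, 58 mm long, with a wide round knob, 30 mm across, upright in the stand; its middle.
- beaker: bystander: glass beaker, 72 mm across, 90 mm tall; origin under its centre.
- reagent: bystander: white jar with a red cap, 64 mm across, 120 mm tall; origin under its centre.
- vial: bystander: small amber jar with a black cap, 40 mm across, 60 mm tall; origin under its centre.
Mind the look-alikes: they are no part of the job. Leave any green or pink look-alike of the part that bears pin_grip alone.

How it is judged:
By the outcome, as a careful person would: the job done as asked, in the order asked, and still so for the second after the job is handed in, with the robot touching nothing.
It also fails if it takes over 62 s, if anything falls off the work surface, if the arm or the gripper's body presses on something with over 40 N, if the wrist force passes 120 N, or if a joint passes its speed limit or range.

## Working session

There is one attempt and no reset: what is moved stays moved. The work goes in short steps, Python scripts to look and compute and a tool call to move; the robot and the scene stay as the last step left them, time stands still between calls to the robot, and variables do not carry over. Pictures are saved under pics/ and viewed, at most 10 in all, crops included, and the job is handed in when it is done.

Besides the shell and the picture viewer there is one more tool, called after "Call:" as name(argument=value, ...) on one line, values as JSON. step_arm: Moves the arm, as the interface text tells. Its arguments: {"type":"object","properties":{"increments":{"type":"array","items":{"type":"object","properties":{"dp":{"type":"array","items":{"type":"number"}},"roll":{"type":"number"}}}},"hand":{"type":"number"}},"required":["increments"]}

```bash
ls; mkdir -p pics
python3 - <<'E'
from bench import get_state, grab_frame
import cv2,numpy as np
s=get_state(); print(s)
for n in ("top","scene"):
    f=grab_frame(n); np.savez(f"pics/{n}0.npz",**f); cv2.imwrite(f"pics/{n}0.png",f["image"][:,:,::-1]); print(f["mtx"],f["camera_from_world"])
E
```

```text
pics
{'time_s': 0.0, 'joints': array([-1.35878038e+00,  4.87413938e-02,  9.75936584e-02,  1.62199324e+00,
       -1.74042522e-05,  1.44300780e+00]), 'joint_vel': array([-0.00111572, -0.000268  , -0.00052136,  0.00052815,  0.00071326,
       -0.00302585]), 'joint_efforts': array([ 1.21067546e-04, -3.38777876e+01,  3.20017827e+01,  2.01842131e-02,
       -1.34216234e-04,  3.44535621e-06]), 'ee_pos': array([ 0.17485198, -0.49442308,  0.24711988]), 'eef_rot': array([-1.17091873e-03,  9.85600623e-01,  1.69085887e-01, -5.80507480e-05]), 'wrist_force': array([ 0.99086601, -0.45801962, -1.01658169]), 'ft_torque': array([-0.0151337 ,  0.01290035,  0.00259924]), 'grasp_force': 0.0, 'finger_gap': 0.08525764203028006}
[[432.09460029   0.         280.79483294]
 [  0.         432.09460029 210.96709538]
 [  0.           0.           1.        ]] [[-0.00849159 -0.99931805  0.03593517 -0.05976119]
 [-0.99509729  0.00490365 -0.09877919  0.50759728]
 [ 0.09853562 -0.03659778 -0.99446032  1.00456093]
 [ 0.          0.          0.          1.        ]]
[[413.70849721   0.         281.2475087 ]
 [  0.         413.70849721 219.68652059]
 [  0.           0.           1.        ]] [[ 0.38576144  0.92248954 -0.01418303 -0.16261678]
 [ 0.6331349  -0.2758799  -0.72320846 -0.2757358 ]
 [-0.67106505  0.27000617 -0.69048415  1.36018625]
 [ 0.          0.          0.          1.        ]]
```

View pics/top0.png

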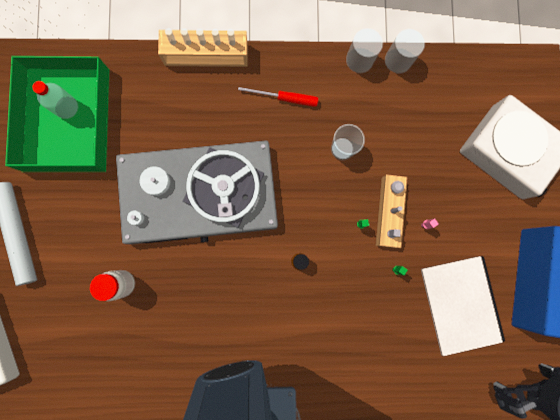

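View pics/scene0.png

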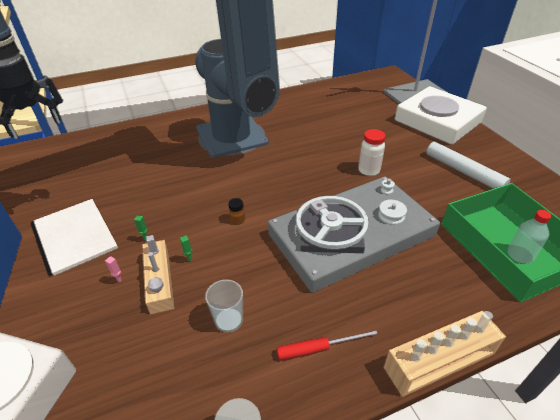

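The top view shows the drive (197,192), wheel centre near (223,186) with its boss at (225,210), and the stand near (392,212). The knobbed pin is at (397,187). I still need to sort out the other two pins, so I'll zoom in.

```bash
cat > h.py <<'E'
import numpy as np,cv2
def ray(f,uv,z):
    T=f["camera_from_world"];R=T[:3,:3];c=-R.T@T[:3,3]
    d=R.T@np.linalg.solve(f["mtx"],np.array([uv[0],uv[1],1.]))
    return c+d*(z-c[2])/d[2]
def proj(f,p):
    q=f["camera_from_world"]@np.append(p,1);q=f["mtx"]@q[:3];return q[:2]/q[2]
def depthpt(f,u,v):
    z=f["range_z"][int(v),int(u)];T=f["camera_from_world"]
    return T[:3,:3].T@(np.linalg.solve(f["mtx"],np.array([u,v,1.]))*z-T[:3,3])
E
python3 - <<'E'
from h import *
t=np.load("pics/top0.npz");s=np.load("pics/scene0.npz")
a=cv2.resize(t["image"][165:260,340:440],(400,380),interpolation=cv2.INTER_CUBIC)
b=cv2.resize(s["image"][205:315,95:205],(400,400),interpolation=cv2.INTER_CUBIC)[:380]
c=cv2.resize(t["image"][140:240,175:275],(400,200*1),interpolation=cv2.INTER_CUBIC) 
c=cv2.resize(t["image"][145:225,180:270],(400,355),interpolation=cv2.INTER_CUBIC)[:220*2][:220] if 0 else None
cv2.imwrite("pics/crop1.png",np.hstack([a,b])[:,:,::-1])
def box(m,f,z):
    cs=max(cv2.findContours(m.astype(np.uint8),0,1)[0],key=cv2.contourArea)
    r=cv2.minAreaRect(cs);P=np.array([ray(f,p,z) for p in cv2.boxPoints(r)]);return r,P
hsv=cv2.cvtColor(t["image"],cv2.COLOR_RGB2HSV)
# points by height
T=t["camera_from_world"];K=t["mtx"];Z=t["range_z"]
v,u=np.mgrid[:420,:560];X=np.stack([(u-K[0,2])/K[0,0]*Z,(v-K[1,2])/K[1,1]*Z,Z],-1)
W=(X-T[:3,3])@T[:3,:3]
for nm,sl,zr in(("stand",(slice(165,260),slice(370,415)),(.033,.046)),("house",(slice(130,255),slice(105,285)),(.043,.056)),("wheel",(slice(130,240),slice(175,275)),(.08,.092))):
    m=np.zeros((420,560));w=W[sl];m[sl]=(w[...,2]>zr[0])&(w[...,2]<zr[1])
    m=cv2.morphologyEx(m,cv2.MORPH_CLOSE,np.ones((3,3)))
    r,P=box(m,t,sum(zr)/2);print(nm,r,P.round(4).tolist(),P.mean(0))
for nm,uv,z in(("rim",(223,186),.094),("boss",(225,210),.087)):print(nm,ray(t,uv,z),W[uv[1],uv[0]])
sub=W[170:250,375:412,2];print((sub[::4,::3]*1000).astype(int))
E
```

```text
stand ((392.3586120605469, 210.19656372070312), (21.67487335205078, 71.25302124023438), 4.763641834259033) [[0.4246, -0.2925, 0.0395], [0.5941, -0.3121, 0.0395], [0.5897, -0.3643, 0.0395], [0.42, -0.3438, 0.0395]] [ 0.5071194 -0.3281808  0.0395   ]
house ((195.26132202148438, 191.3037567138672), (89.35624694824219, 156.1124725341797), 84.42780303955078) [[0.6392, 0.3271, 0.0495], [0.6757, -0.0349, 0.0495], [0.4647, -0.0538, 0.0495], [0.4323, 0.3014, 0.0495]] [0.55297167 0.13494594 0.0495    ]
wheel ((222.0, 185.5), (71.0, 72.0), 90.0) [[0.6408, 0.1522, 0.086], [0.6408, -0.0103, 0.086], [0.479, -0.0098, 0.086], [0.4799, 0.1501, 0.086]] [0.56011406 0.07058826 0.086     ]
rim [0.55704746 0.06780428 0.094     ] [0.55712031 0.06784914 0.09353945]
boss [0.5039476  0.06378353 0.087     ] [0.50598764 0.06563471 0.06699443]
[[  -2    2    2   -2   -3   -1    0    0    0   -1   -3   -1   -4]
 [   1   -3   -5   -3   39    0   -1   -3   -4   -1   -2    0   -3]
 [   2    0    1   27   41   37   38   36   37   37   36   -1    1]
 [   0    2    0   29   38   36   57   64   64   39   36   -1   -3]
 
[... 387 characters left out ...]
 37    1    0    1]
 [   0   -1   26   41   43   34   55   74   85   37   -5   -3   -2]
 [  -5   -1   29   38   37   40   38   34   39   38   -4   -6   -2]
 [  -2    0   34   40   37   36   36   39   36   37   -5   -3   -1]
 [   0    9   35   39   39   36   40   37   39   36    1   -4   -3]
 [  -1    9   36   37   40   37   38   38   39    0    1   -1   -1]
 [   0   13   40   36   35   54   78   81   82   -6   -1   -2   -2]
 [  -2   15   37   37   42   58   83   86   78   -4   -1   -1   -1]
 [  -2   18   36   40   38   37   38   38   38   -1   -2   -2   -2]
 [   0   21   38   37   41   37   40 1051   34    0   -4   -1   -4]
 [  -3   -1    2   -1    3   16   35   39   37    3    0    0   -5]]
```

View pics/crop1.png

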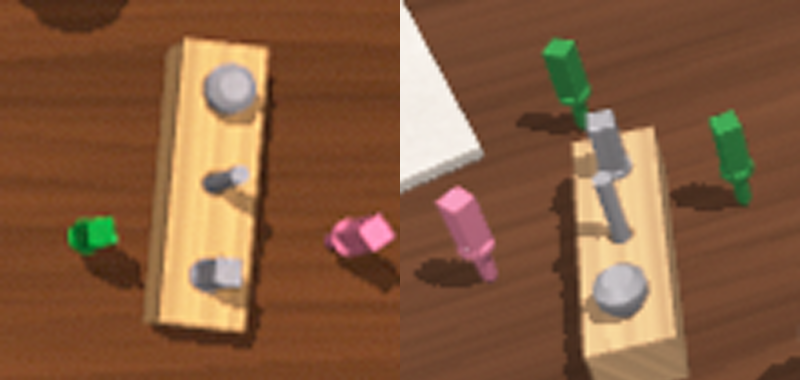

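The locking pin, with its square head, is at the stand's near end, about (397,233) in the top view. The green and pink parts beside the stand are the look-alikes. Next I'll measure it across both views.

Run:
```python
from h import *
t=np.load("pics/top0.npz");s=np.load("pics/scene0.npz")
def tri(a,b):
    A=[]
    for f,uv in((t,a),(s,b)):
        P=f["mtx"]@f["camera_from_world"][:3]
        A+= [uv[0]*P[2]-P[0],uv[1]*P[2]-P[1]]
    X=np.linalg.svd(np.array(A))[2][-1];return X[:3]/X[3]
print("pintop ray",ray(t,(340+229.5/4-.375,165+271/4-.375),.084),"tri",tri((340+229.5/4-.375,165+271/4-.375),(95+200/3.636-.36,205+117/3.636-.36)))
print("scene ray",ray(s,(95+200/3.636-.36,205+117/3.636-.36),.084))
print("green/pink ground",ray(t,(363,224),.07),ray(t,(430,224),.07))
c=cv2.resize(t["image"][140:230,180:270],(540,540),interpolation=cv2.INTER_CUBIC)
cv2.imwrite("pics/wheel.png",c[:,:,::-1])
# stand axis/yaw by minAreaRect of wood top colour
```

```text
pintop ray [ 0.45150358 -0.32364322  0.084     ] tri [ 0.45126628 -0.3241873   0.08518239]
scene ray [ 0.449483   -0.32513981  0.084     ]
green/pink ground [ 0.47189256 -0.24988148  0.07      ] [ 0.47095578 -0.40551445  0.07      ]
```

Call:
step_arm(increments=[{"dp": [0.1, -0.04, -0.02], "roll": 8}, {"dp": [0.15, -0.07, -0.02], "roll": 16}, {"dp": [0.19, -0.07, -0.02], "roll": 24}, {"dp": [0.19, -0.07, -0.02], "roll": 26}, {"dp": [0.19, -0.07, -0.02], "roll": 26}, {"dp": [0.19, -0.07, -0.02], "roll": 26}, {"dp": [0.19, -0.07, -0.02], "roll": 26}, {"dp": [0.19, -0.07, -0.02], "roll": 26}], hand=60)

```text
time_s: 0.9
ee_pos: [0.3297, -0.3665, 0.2678]
eef_rot: [-0.0, 0.998, -0.058, -0.001]
wrist_force: [0.2, -0.3, 0.6]
finger_gap: 0.0513
grasp_force: 0.0
```

Run:
```python
from bench import *
from h import *
f=grab_frame("wrist");np.savez("pics/w1.npz",**f);cv2.imwrite("pics/w1.png",f["image"][:,:,::-1])
T=f["camera_from_world"];print(-T[:3,:3].T@T[:3,3],T[2,:3])
print("pred pin",proj(f,[.4513,-.324,.084]),proj(f,[.4513,-.324,.044]))
```

```text
[ 0.41281078 -0.37703012  0.39298588] [-0.32528759  0.03853047 -0.94482982]
pred pin [221.35529063  69.11378403] [228.31801968  73.25740793]
```

View pics/w1.png

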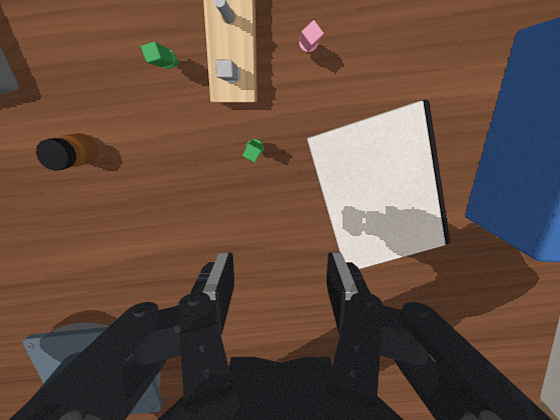

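View pics/wheel.png

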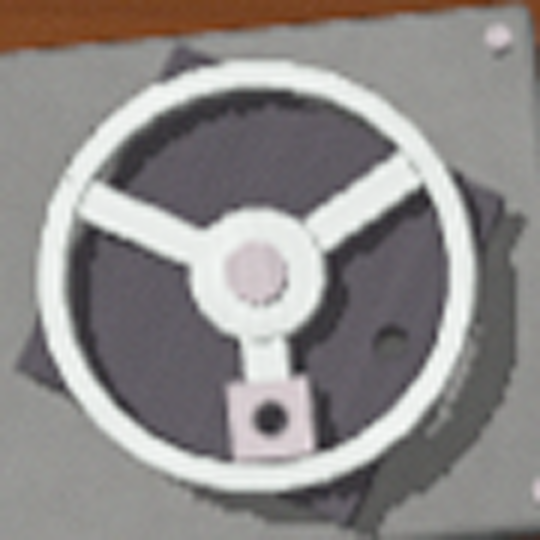

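The wrist view shows the pin's handle near (227,69) with a green look-alike at (253,150). The wheel crop shows the hub cap (257,273), pin hole (269,419) and lock hole in the plate (390,343). I'll refine all of these.

Run:
```python
from h import *
f=np.load("pics/w1.npz");t=np.load("pics/top0.npz")
hsv=cv2.cvtColor(f["image"],cv2.COLOR_RGB2HSV)[50:95,205:250]
m=(hsv[...,1]<50)
n,l,st,c=cv2.connectedComponentsWithStats(m.astype(np.uint8));print(st,c+[205,50])
print(f["image"][56:86,212:244,2][::2,::2])
g=lambda x,y:((x+.5)/6-.5+180,(y+.5)/6-.5+140)
ax=ray(t,g(257,273),.094);ho=ray(t,g(269,419),.087);lo=ray(t,g(390,343),.070)
# wheel rim as ellipse: outer contour bright
im=t["image"][140:230,180:270].astype(int);w=((im.min(-1)>195)).astype(np.uint8)
cs=max(cv2.findContours(w,0,1)[0],key=cv2.contourArea);e=cv2.fitEllipse(cv2.convexHull(cs));print("rim",e)
axr=ray(t,(e[0][0]+180,e[0][1]+140),.085);print("axis",ax,axr)
for n,p in(("hole",ho),("lock",lo)):
    for a in(ax,axr):
        d=(p-a)[:2];print(n,p,np.hypot(*d),np.degrees(np.arctan2(d[1],d[0])))
```

```text
[[   0    0   45   45 1568]
 [  11   10   25   23  457]] [[226.92283163  72.42665816]
 [227.26477024  70.53610503]]
[[137 144 146 150 159 149 154 158 153 141 145 147 153 155 157 158]
 [139 143 146 153 159 155 158 159 154 148 145 147 151 156 157 159]
 [138 140 176 178 177 175 181 182 178 179 135 149 149 153 157 158]
 [135 141 185 190 184 188 194 192 187 184  96 137 151 154 156 157]
 [136 140 179 184 183 190 191 189 186 184 104  95 130 155 157 159]
 [138 139 173 183 187 192 188 185 186 184 109 101  89 170 162 162]
 [135 141 163 182 189 188 186 184 184 184 114  98  92 122 100 169]
 [138 142 153 188 191 187 185 186 183 184 116 100  95 130 110 104]
 [139 141 152 190 185 184 182 183 182 186 125  98  98 128 108 110]
 [139 140 159 190 186 183 184 184 181 189 122  97  93 128 112 107]
 [137 137 147 171 169 168 168 167 172 173 116  99  94 129 106 107]
 [138 140 147 149 109  64  76  74  72  76  81  90  91 105 103 102]
 [139 143 142 151 156 159 131  93 106 101 103 101  98  96 106 108]
 [140 138 145 149 153 152 155 161 130 130 137 110  94 101 105 107]
 [145 141 145 146 152 151 152 155 160 148 151  88  97  99 106 108]]
rim ((42.132545471191406, 45.36817169189453), (71.07131958007812, 72.12812805175781), 85.75141906738281)
axis [0.55911736 0.06910942 0.094     ] [0.55991409 0.0706321  0.085     ]
hole [0.505264  0.0650872 0.087    ] 0.054003352828917085 -175.72860074670024
hole [0.505264  0.0650872 0.087    ] 0.05493067020461194 -174.20648595796334
lock [0.53588724 0.020932   0.07      ] 0.05348553385223799 -115.74236937796725
lock [0.53588724 0.020932   0.07      ] 0.05520317156435195 -115.80083058092782
```

Call:
step_arm(increments=[{"dp": [0.04, -0.02, 0.03]}, {"dp": [0.08, -0.04, 0.06]}, {"dp": [0.1155, -0.055, 0.08]}, {"dp": [0.1155, -0.055, 0.1]}, {"dp": [0.1155, -0.055, 0.12]}, {"dp": [0.1155, -0.055, 0.15]}, {"dp": [0.1155, -0.055, 0.18]}, {"dp": [0.1155, -0.055, 0.2015]}, {"dp": [0.1155, -0.055, 0.2015]}, {"dp": [0.1155, -0.055, 0.2015]}])

```text
schema error: expected keys dp, roll
```

Call:
step_arm(increments=[{"dp": [0.04, -0.02, 0.03], "roll": 0}, {"dp": [0.08, -0.04, 0.06], "roll": 0}, {"dp": [0.1155, -0.055, 0.08], "roll": 0}, {"dp": [0.1155, -0.055, 0.1], "roll": 0}, {"dp": [0.1155, -0.055, 0.12], "roll": 0}, {"dp": [0.1155, -0.055, 0.15], "roll": 0}, {"dp": [0.1155, -0.055, 0.18], "roll": 0}, {"dp": [0.1155, -0.055, 0.2015], "roll": 0}, {"dp": [0.1155, -0.055, 0.2015], "roll": 0}, {"dp": [0.1155, -0.055, 0.2015], "roll": 0}])

```text
time_s: 1.95
ee_pos: [0.4509, -0.3248, 0.0667]
eef_rot: [-0.0, 0.998, -0.058, -0.0]
wrist_force: [0.5, -1.0, 0.3]
finger_gap: 0.0513
grasp_force: 0.0
```

Call:
step_arm(increments=[{"dp": [0, 0, 0], "roll": 0}, {"dp": [0, 0, 0], "roll": 0}, {"dp": [0, 0, 0], "roll": 0}, {"dp": [0, 0, 0], "roll": 0}, {"dp": [0, 0, 0], "roll": 0}, {"dp": [0, 0, 0], "roll": 0}], hand=0)

```text
time_s: 2.55
ee_pos: [0.4528, -0.3253, 0.0689]
eef_rot: [0.001, 0.998, -0.057, 0.001]
wrist_force: [-1.0, -1.1, 6.0]
finger_gap: 0.0149
grasp_force: 58.9
```

Call:
step_arm(increments=[{"dp": [0, 0, -0.01], "roll": 0}, {"dp": [0, 0, -0.03], "roll": 0}, {"dp": [0, 0, -0.06], "roll": 0}, {"dp": [0, 0, -0.09], "roll": 0}, {"dp": [0, 0, -0.12], "roll": 0}, {"dp": [0, 0, -0.13], "roll": 0}, {"dp": [0, 0, -0.13], "roll": 0}, {"dp": [0, 0, -0.13], "roll": 0}])

```text
time_s: 3.35
ee_pos: [0.4513, -0.3237, 0.1953]
eef_rot: [-0.001, 0.998, -0.057, -0.001]
wrist_force: [-0.2, 0.5, -1.6]
finger_gap: 0.0151
grasp_force: 59.3
```

Run:
```python
from bench import *
from h import *
s=get_state();print(s["ee_pos"],s["eef_rot"],s["wrist_force"],s["finger_gap"],s["grasp_force"])
f=grab_frame("scene");np.savez("pics/s2.npz",**f)
p=proj(f,s["ee_pos"]).astype(int);print(p)
g=grab_frame("wrist");np.savez("pics/w2.npz",**g);q=proj(g,s["ee_pos"]).astype(int);print(q)
def cr(f,p,r=50):
    y=max(0,min(420-2*r,p[1]-r));x=max(0,min(560-2*r,p[0]-r));return cv2.resize(f["image"][y:y+2*r,x:x+2*r],(400,400),interpolation=cv2.INTER_CUBIC),(x,y)
a,o=cr(f,p+[0,10]);b,o2=cr(g,q,80);print(o,o2)
cv2.imwrite("pics/grip.png",np.hstack([a,b])[:,:,::-1])
```

```text
[ 0.45133073 -0.32366297  0.19530175] [-7.51933294e-04  9.98378678e-01 -5.69095633e-02 -8.66996452e-04] [-0.24733968  0.45196769 -1.63643212] 0.01511363237831801 59.28919315338135
[137 198]
[278 280]
(np.int64(87), np.int64(158)) (np.int64(198), np.int64(200))
```

View pics/grip.png

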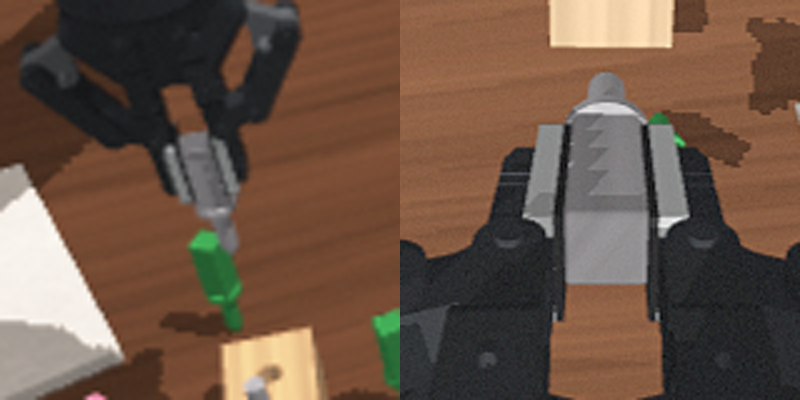

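The pin is held upright and alone, between the pads. In the wrist view its tip is near (280,231), which I'll check against the expected tip position.

Run:
```python
from h import *
g=np.load("pics/w2.npz");f=np.load("pics/s2.npz")
for z in(.135,.137,.139):
    print("tip far edge",ray(g,(280,230),z), "scene tip", ray(f,(87+232/4,158+247/4),z))
T=g["camera_from_world"];print(proj(g,[.4513,-.3237,.1373]),proj(f,[.4513,-.3237,.1373]))
# handle top corners: rows 210..283 in crop
print("handle top rear edge ray z=.2133",ray(g,(198+205/2.5,200+283/2.5),.2133),"front",ray(g,(198+205/2.5,200+211/2.5),.2133))
```

```text
tip far edge [ 0.45186189 -0.32413981  0.135     ] scene tip [ 0.44916709 -0.3230404   0.135     ]
tip far edge [ 0.45275593 -0.32424742  0.137     ] scene tip [ 0.45149391 -0.32294173  0.137     ]
tip far edge [ 0.45364996 -0.32435503  0.139     ] scene tip [ 0.45382073 -0.32284305  0.139     ]
[279.44943256 232.1841177 ] [144.5880801  219.68830808]
handle top rear edge ray z=.2133 [ 0.44654009 -0.32373949  0.2133    ] front [ 0.46150919 -0.32545208  0.2133    ]
```

Call:
step_arm(increments=[{"dp": [0.001, -0.04, 0], "roll": -6}, {"dp": [0.002, -0.085, 0], "roll": -12}, {"dp": [0.003, -0.13, 0], "roll": -18}, {"dp": [0.004, -0.175, 0], "roll": -25}, {"dp": [0.005, -0.22, 0], "roll": -32}, {"dp": [0.006, -0.265, 0], "roll": -39}, {"dp": [0.007, -0.31, 0], "roll": -45}, {"dp": [0.008, -0.35, 0], "roll": -50}, {"dp": [0.009, -0.38, 0], "roll": -52}, {"dp": [0.009, -0.392, 0], "roll": -52}])

```text
time_s: 4.45
ee_pos: [0.5043, 0.067, 0.1948]
eef_rot: [-0.001, 0.922, 0.388, -0.001]
wrist_force: [-0.3, 0.0, -0.2]
finger_gap: 0.0151
grasp_force: 59.3
```

Call:
step_arm(increments=[{"dp": [0, 0, 0], "roll": 0}, {"dp": [0, 0, 0], "roll": 0}, {"dp": [0, 0, 0], "roll": 0}])

```text
time_s: 4.75
ee_pos: [0.5051, 0.0629, 0.1964]
eef_rot: [0.0, 0.923, 0.385, -0.001]
wrist_force: [-0.3, 0.2, -0.4]
finger_gap: 0.0153
grasp_force: 59.3
```

Run:
```python
from bench import *
from h import *
s=get_state();print(s["ee_pos"],s["eef_rot"],s["wrist_force"],s["joints"])
p=s["ee_pos"]
out=[]
for n,r in(("scene",40),("wrist",100)):
    f=grab_frame(n);np.savez(f"pics/{n}3.npz",**f)
    tip=p-[0,0,.058];q=proj(f,tip);h=proj(f,[.505,.0652,.087]);print(n,"tip",q,"hole",h)
    c=((q+h)/2).astype(int);y=max(0,min(420-2*r,c[1]-r));x=max(0,min(560-2*r,c[0]-r));print(x,y)
    out.append(cv2.resize(f["image"][y:y+2*r,x:x+2*r],(400,400),interpolation=cv2.INTER_CUBIC))
cv2.imwrite("pics/over.png",np.hstack(out)[:,:,::-1])
```

```text
[0.50509762 0.06288387 0.1963895 ] [ 1.54300916e-04  9.22720512e-01  3.85469264e-01 -5.28673634e-04] [-0.28027293  0.17034765 -0.40304461] [-7.54213676e-03  1.46709549e-03 -5.13036640e-02  1.51887700e+00
 -6.98769612e-04  2.34261802e+00]
scene tip [319.99025081 187.48460898] hole [319.75363046 204.08664029]
279 155
wrist tip [279.86208298 231.87652806] hole [277.91199335 205.28120109]
178 118
```

View pics/over.png

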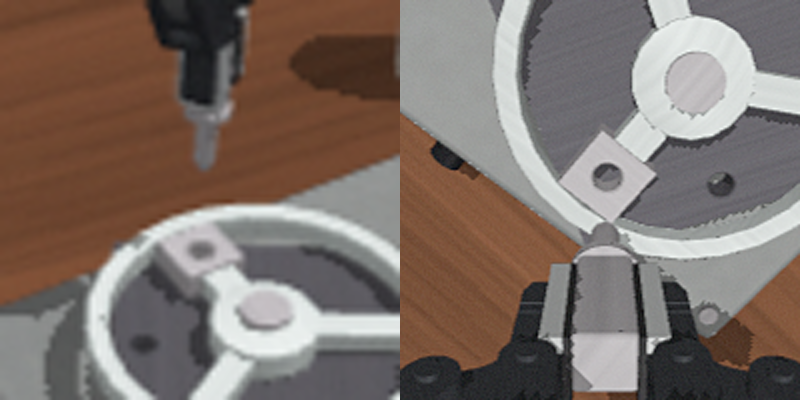

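The pin hangs above the boss. In the wrist crop the hole is at (206,177), the lock hole at (321,183) and the hub cap at (295,82). In the scene crop the hole is at (202,250), the lock hole at (144,343) and the pin's tip at (204,168).

Run:
```python
from h import *
w=np.load("pics/wrist3.npz");s=np.load("pics/scene3.npz")
W=lambda x,y:(178+x/2-.25,118+y/2-.25);S=lambda x,y:(279+x/5-.4,155+y/5-.4)
for n,f,P in(("w",w,[W(206,177),W(321,183),W(295,82)]),("s",s,[S(202,250),S(144,343),S(264,308)])):
    h,l,a=[ray(f,p,z) for p,z in zip(P,(.087,.07,.094))];print(n,h[:2],l[:2],a[:2])
    for d in(h-a,l-a):print(np.hypot(*d[:2]),np.degrees(np.arctan2(d[1],d[0])))
print("tip s",ray(s,S(204,165),.1385))
for z in(.136,.1385,.141):print("tip w far edge",ray(w,W(206,222),z))
```

```text
w [0.50611241 0.06286221] [0.53766148 0.01913314] [0.56065526 0.06822809]
0.05480615521412138 -174.38136997409734
0.0542128049766161 -115.09619511319227
s [0.50592601 0.06275303] [0.5364144  0.01861531] [0.55957914 0.06696897]
0.05381851728072669 -175.50706084791042
0.053616064507782266 -115.5976418251689
tip s [0.5050485 0.0614039 0.1385   ]
tip w far edge [0.5064522 0.063374  0.136    ]
tip w far edge [0.50722371 0.06416447 0.1385    ]
tip w far edge [0.50799521 0.06495495 0.141     ]
```

Call:
step_arm(increments=[{"dp": [0.001, 0, 0.02], "roll": 0}, {"dp": [0.001, 0, 0.04], "roll": 0}, {"dp": [0.001, 0, 0.045], "roll": 0}, {"dp": [0.001, 0, 0.049], "roll": 0}, {"dp": [0.001, 0, 0.053], "roll": 0}, {"dp": [0.001, 0, 0.057], "roll": 0}, {"dp": [0.001, 0, 0.06], "roll": 0}, {"dp": [0.001, 0, 0.062], "roll": 0}, {"dp": [0.001, 0, 0.062], "roll": 0}])

```text
time_s: 5.75
ee_pos: [0.5062, 0.0647, 0.1348]
eef_rot: [0.0, 0.922, 0.386, 0.0]
wrist_force: [0.3, -2.8, -1.6]
finger_gap: 0.0152
grasp_force: 59.2
```

Call:
step_arm(increments=[{"dp": [0, 0, 0.001], "roll": 0}, {"dp": [0, 0, 0.001], "roll": 0}])

```text
time_s: 5.95
ee_pos: [0.5062, 0.0647, 0.134]
eef_rot: [0.0, 0.922, 0.386, 0.0]
wrist_force: [-0.2, -1.5, -0.9]
finger_gap: 0.0149
grasp_force: 59.3
```

Call:
step_arm(increments=[{"dp": [-0.0028, 0.004, 0.001], "roll": 0}, {"dp": [-0.0055, 0.0078, 0.002], "roll": 0}, {"dp": [-0.0077, 0.0121, 0.002], "roll": 0}, {"dp": [-0.0096, 0.0165, 0.002], "roll": 0}, {"dp": [-0.011, 0.021, 0.002], "roll": 0}, {"dp": [-0.0122, 0.0257, 0.002], "roll": 0}, {"dp": [-0.0128, 0.0305, 0.002], "roll": 0}, {"dp": [-0.0131, 0.0353, 0.002], "roll": 0}, {"dp": [-0.0131, 0.0353, 0.002], "roll": 0}])

```text
time_s: 6.85
ee_pos: [0.5218, 0.0303, 0.1313]
eef_rot: [-0.0, 0.922, 0.386, -0.001]
wrist_force: [-1.5, 3.7, -1.2]
finger_gap: 0.0146
grasp_force: 59.3
```

```bash
cat > look.py <<'E'
from bench import *
from h import *
import sys
k=sys.argv[1];s=get_state();p=s["ee_pos"];print(p,s["wrist_force"],s["ft_torque"],s["finger_gap"])
out=[]
for n,r in(("scene",40),("wrist",100)):
    f=grab_frame(n);np.savez(f"pics/{n}{k}.npz",**f)
    c=proj(f,[.55,.05,.08] if n=="scene" else p-[0,0,.03]).astype(int);y=max(0,min(420-2*r,c[1]-r));x=max(0,min(560-2*r,c[0]-r));print(n,x,y)
    out.append(cv2.resize(f["image"][y:y+2*r,x:x+2*r],(400,400),interpolation=cv2.INTER_CUBIC))
cv2.imwrite(f"pics/look{k}.png",np.hstack(out)[:,:,::-1])
E
python3 look.py 4
```

```text
[0.52181056 0.03028542 0.13134173] [-1.47592356  3.68451359 -1.18162205] [0.88479748 0.40175269 0.00475806] 0.01462041733674753
scene 282 180
wrist 180 151
```

View pics/look4.png

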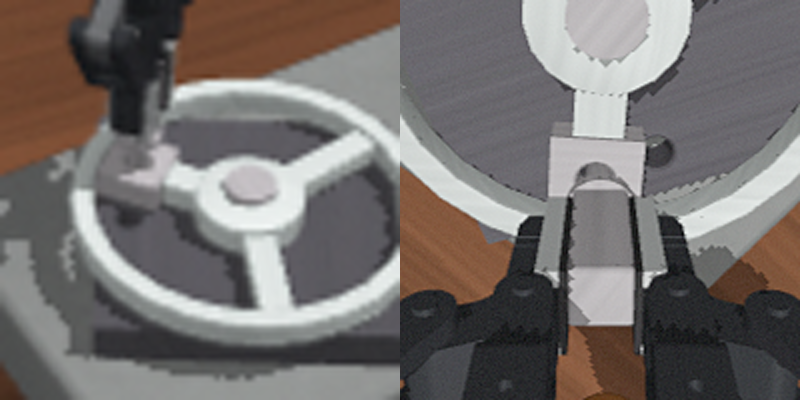

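The wrist crop shows the wheel following. The boss at (198,168) lags the hand by about 4°, and the lock hole is at (260,150). I'll turn closer, then feel downward.

Call:
step_arm(increments=[{"dp": [0.0004, 0.005, 0], "roll": 0}, {"dp": [0.001, 0.009, 0], "roll": 0}, {"dp": [0.0014, 0.0124, 0], "roll": 0}, {"dp": [0.0014, 0.0124, 0.001], "roll": 0}, {"dp": [0.0014, 0.0124, 0.001], "roll": 0}, {"dp": [0.0014, 0.0124, 0.001], "roll": 0}])

```text
time_s: 7.55
ee_pos: [0.531, 0.0229, 0.1308]
eef_rot: [0.0, 0.922, 0.386, -0.001]
wrist_force: [-4.5, 2.6, 1.4]
finger_gap: 0.0151
grasp_force: 59.9
```

Call:
step_arm(increments=[{"dp": [0, 0, 0.001], "roll": 0}, {"dp": [0, 0, 0.001], "roll": 0}, {"dp": [0, 0, 0.001], "roll": 0}])

```text
time_s: 7.85
ee_pos: [0.5311, 0.0229, 0.1307]
eef_rot: [0.0, 0.922, 0.386, -0.001]
wrist_force: [-5.4, 1.9, 5.3]
finger_gap: 0.0154
grasp_force: 60.4
```

Call:
step_arm(increments=[{"dp": [0, 0, 0.001], "roll": 0}, {"dp": [0, 0, 0.001], "roll": 0}, {"dp": [0, 0, 0.001], "roll": 0}])

```text
time_s: 8.15
ee_pos: [0.5312, 0.0229, 0.1306]
eef_rot: [0.0, 0.922, 0.386, -0.0]
wrist_force: [-7.4, 2.4, 8.0]
finger_gap: 0.015
grasp_force: 60.8
```

Call:
step_arm(increments=[{"dp": [0, 0, -0.0017], "roll": 0}, {"dp": [0.0004, 0.0014, -0.0017], "roll": 0}, {"dp": [0.0007, 0.0028, -0.0017], "roll": 0}, {"dp": [0.0011, 0.0042, -0.0017], "roll": 0}, {"dp": [0.0011, 0.0042, -0.0017], "roll": 0}])

```text
time_s: 8.65
ee_pos: [0.535, 0.0207, 0.1305]
eef_rot: [0.0, 0.922, 0.386, -0.001]
wrist_force: [-4.4, 1.5, 1.8]
finger_gap: 0.0151
grasp_force: 59.8
```

Call:
step_arm(increments=[{"dp": [0.0004, 0.0013, 0], "roll": 0}, {"dp": [0.0009, 0.0027, 0], "roll": 0}, {"dp": [0.0009, 0.0027, 0], "roll": 0}])

```text
time_s: 8.95
ee_pos: [0.5375, 0.0195, 0.1303]
eef_rot: [0.0, 0.922, 0.386, -0.001]
wrist_force: [-5.0, 2.6, 2.4]
finger_gap: 0.0151
grasp_force: 59.8
```

Call:
step_arm(increments=[{"dp": [0.0005, 0.0013, 0.0003], "roll": 0}, {"dp": [0.0005, 0.0013, 0.0003], "roll": 0}])

```text
time_s: 9.15
ee_pos: [0.5388, 0.0189, 0.13]
eef_rot: [0.0, 0.922, 0.386, -0.001]
wrist_force: [-4.7, 1.9, 1.2]
finger_gap: 0.0153
grasp_force: 59.8
```

Call:
step_arm(increments=[{"dp": [0.0005, 0.0013, 0.0003], "roll": 0}, {"dp": [0.0005, 0.0013, 0.0003], "roll": 0}])

```text
time_s: 9.35
ee_pos: [0.5401, 0.0183, 0.1297]
eef_rot: [0.0, 0.922, 0.386, -0.001]
wrist_force: [-5.9, 1.7, 1.7]
finger_gap: 0.0149
grasp_force: 59.8
```

Call:
step_arm(increments=[{"dp": [0.0005, 0.0013, 0.0002], "roll": 0}, {"dp": [0.0005, 0.0013, 0.0002], "roll": 0}])

```text
time_s: 9.55
ee_pos: [0.5411, 0.0178, 0.1295]
eef_rot: [0.0, 0.922, 0.386, -0.001]
wrist_force: [-5.5, 1.2, 2.7]
finger_gap: 0.0155
grasp_force: 59.8
```

Call:
step_arm(increments=[{"dp": [0, 0, 0.0008], "roll": 0}, {"dp": [0, 0, 0.0008], "roll": 0}])

```text
time_s: 9.75
ee_pos: [0.541, 0.0178, 0.1289]
eef_rot: [0.0, 0.922, 0.386, -0.001]
wrist_force: [-6.0, 2.5, 3.0]
finger_gap: 0.0154
grasp_force: 59.9
```

Call:
step_arm(increments=[{"dp": [0.0005, 0.0013, 0], "roll": 0}, {"dp": [0.0005, 0.0013, 0], "roll": 0}])

```text
time_s: 9.95
ee_pos: [0.5414, 0.0176, 0.1289]
eef_rot: [-0.001, 0.922, 0.386, -0.002]
wrist_force: [-7.2, 2.0, 4.9]
finger_gap: 0.0151
grasp_force: 60.2
```

```bash
python3 look.py 5
```

```text
[0.54139195 0.01764247 0.12887827] [-7.15379368  1.95350446  4.88723887] [0.67689289 1.98257098 0.01190695] 0.015098823499652709
scene 282 180
wrist 180 151
```

View pics/look5.png

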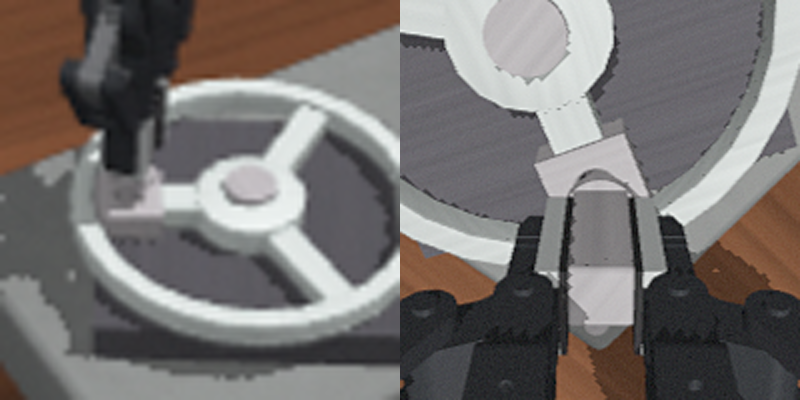

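Run:
```python
from h import *
W=lambda x,y:(180+x/2-.25,151+y/2-.25)
def ang(f,a,b,z=.087):
    d=ray(f,W(*b),z)-ray(f,W(*a),z);return np.degrees(np.arctan2(d[1],d[0]))
for k,E in(("4",[((175,92),(175,135)),((227,92),(227,135))]),("5",[((136,110),(151,148)),((186,97),(202,133))])):
    f=np.load(f"pics/wrist{k}.npz")
    print(k,[ang(f,*e) for e in E])
f=np.load("pics/wrist5.npz");print("boss edge normal",ang(f,(140,164),(224,133))-90, "hub",ray(f,W(127,37),.094))
f=np.load("pics/wrist4.npz");print(ang(f,(152,138),(244,138))-90,"hub",ray(f,W(208,12),.094),"lock",ray(f,W(260,150),.07))
# plate square lock from first wrist
```

```text
4 [np.float64(-135.386228728272), np.float64(-133.70329051598932)]
5 [np.float64(-115.95908492108559), np.float64(-112.01822515564683)]
boss edge normal -112.72233769573931 hub [0.56090818 0.06698417 0.094     ]
-134.54114816556546 hub [0.56204871 0.06853786 0.094     ] lock [0.53860208 0.01814628 0.07      ]
```

Call:
step_arm(increments=[{"dp": [-0.0005, -0.0013, 0], "roll": 0}, {"dp": [-0.0005, -0.0013, 0], "roll": 0}])

```text
time_s: 10.25
ee_pos: [0.5408, 0.0179, 0.1288]
eef_rot: [0.0, 0.922, 0.386, -0.001]
wrist_force: [-6.2, 1.3, 2.4]
finger_gap: 0.0153
grasp_force: 59.9
```

Call:
step_arm(increments=[{"dp": [0, 0, 0.0008], "roll": 0}, {"dp": [0, 0, 0.0008], "roll": 0}])

```text
time_s: 10.45
ee_pos: [0.5408, 0.0179, 0.1283]
eef_rot: [0.0, 0.922, 0.386, -0.001]
wrist_force: [-6.0, 1.5, 3.8]
finger_gap: 0.015
grasp_force: 60.1
```

Call:
step_arm(increments=[{"dp": [-0.0005, -0.0013, 0], "roll": 0}, {"dp": [-0.0005, -0.0013, 0], "roll": 0}])

```text
time_s: 10.65
ee_pos: [0.54, 0.0182, 0.1281]
eef_rot: [0.001, 0.922, 0.386, -0.001]
wrist_force: [-5.0, 2.1, 2.4]
finger_gap: 0.0148
grasp_force: 59.9
```

Call:
step_arm(increments=[{"dp": [0, 0, 0.001], "roll": 0}, {"dp": [0, 0, 0.001], "roll": 0}])

```text
time_s: 10.85
ee_pos: [0.54, 0.0182, 0.1271]
eef_rot: [0.0, 0.922, 0.386, -0.001]
wrist_force: [-4.7, 0.4, 2.8]
finger_gap: 0.0153
grasp_force: 59.9
```

Call:
step_arm(increments=[{"dp": [-0.0004, -0.001, 0], "roll": 0}, {"dp": [-0.0004, -0.001, 0], "roll": 0}])

```text
time_s: 11.05
ee_pos: [0.5391, 0.0185, 0.127]
eef_rot: [0.001, 0.922, 0.386, -0.001]
wrist_force: [-5.1, 0.7, 2.8]
finger_gap: 0.0153
grasp_force: 59.8
```

Call:
step_arm(increments=[{"dp": [0, 0, 0.001], "roll": 0}, {"dp": [0, 0, 0.001], "roll": 0}])

```text
time_s: 11.25
ee_pos: [0.5392, 0.0186, 0.126]
eef_rot: [0.0, 0.922, 0.386, -0.001]
wrist_force: [-5.6, 1.0, 1.4]
finger_gap: 0.015
grasp_force: 59.8
```

The pin is entering the lock hole, now 4.6 mm down with little force. I'll keep lowering.

Call:
step_arm(increments=[{"dp": [0, 0, 0.001], "roll": 0}, {"dp": [0, 0, 0.002], "roll": 0}, {"dp": [0, 0, 0.002], "roll": 0}])

```text
time_s: 11.55
ee_pos: [0.5389, 0.0187, 0.1239]
eef_rot: [0.0, 0.922, 0.386, -0.001]
wrist_force: [-6.8, 0.5, 1.8]
finger_gap: 0.0155
grasp_force: 59.9
```

Call:
step_arm(increments=[{"dp": [0, 0, 0.001], "roll": 0}, {"dp": [0, 0, 0.001], "roll": 0}])

```text
time_s: 11.75
ee_pos: [0.5389, 0.0187, 0.1229]
eef_rot: [0.0, 0.922, 0.386, -0.001]
wrist_force: [-4.6, 0.9, 2.6]
finger_gap: 0.0152
grasp_force: 59.9
```

Call:
step_arm(increments=[{"dp": [0, 0, 0.001], "roll": 0}, {"dp": [0, 0, 0.002], "roll": 0}, {"dp": [0, 0, 0.003], "roll": 0}, {"dp": [0, 0, 0.003], "roll": 0}])

```text
time_s: 12.15
ee_pos: [0.5388, 0.0188, 0.1198]
eef_rot: [0.0, 0.922, 0.386, -0.001]
wrist_force: [-4.9, 1.1, 2.2]
finger_gap: 0.0151
grasp_force: 59.9
```

Call:
step_arm(increments=[{"dp": [0, 0, 0.001], "roll": 0}, {"dp": [0, 0, 0.002], "roll": 0}, {"dp": [0, 0, 0.003], "roll": 0}, {"dp": [0, 0, 0.003], "roll": 0}])

```text
time_s: 12.55
ee_pos: [0.5388, 0.0188, 0.1168]
eef_rot: [0.0, 0.922, 0.386, -0.001]
wrist_force: [-6.1, 0.8, 0.8]
finger_gap: 0.0148
grasp_force: 59.9
```

Call:
step_arm(increments=[{"dp": [0, 0, 0.001], "roll": 0}, {"dp": [0, 0, 0.001], "roll": 0}])

```text
time_s: 12.75
ee_pos: [0.5388, 0.0188, 0.1159]
eef_rot: [0.0, 0.922, 0.386, -0.001]
wrist_force: [-5.9, 1.0, 2.4]
finger_gap: 0.015
grasp_force: 60.1
```

Call:
step_arm(increments=[{"dp": [0, 0, 0.001], "roll": 0}, {"dp": [0, 0, 0.001], "roll": 0}])

```text
time_s: 12.95
ee_pos: [0.5388, 0.0187, 0.1159]
eef_rot: [0.0, 0.922, 0.386, -0.001]
wrist_force: [-7.9, 0.9, 5.5]
finger_gap: 0.0149
grasp_force: 60.4
```

Call:
step_arm(increments=[{"dp": [-0.0005, -0.0014, -0.0005], "roll": 0}, {"dp": [-0.001, -0.0028, -0.0005], "roll": 0}, {"dp": [-0.001, -0.0028, -0.0005], "roll": 0}])

```text
time_s: 13.25
ee_pos: [0.5368, 0.0196, 0.1159]
eef_rot: [0.001, 0.922, 0.386, -0.0]
wrist_force: [-5.7, -0.2, 3.6]
finger_gap: 0.0149
grasp_force: 60.1
```

Call:
step_arm(increments=[{"dp": [-0.0005, -0.0014, 0], "roll": 0}, {"dp": [-0.001, -0.0028, 0], "roll": 0}, {"dp": [-0.001, -0.0028, 0], "roll": 0}])

```text
time_s: 13.55
ee_pos: [0.5362, 0.0199, 0.116]
eef_rot: [0.003, 0.922, 0.386, 0.001]
wrist_force: [1.7, -5.7, -0.9]
finger_gap: 0.0148
grasp_force: 59.5
```

Call:
step_arm(increments=[{"dp": [0.0003, 0.001, 0.0005], "roll": 0}, {"dp": [0.0003, 0.001, 0.001], "roll": 0}, {"dp": [0.0003, 0.001, 0.001], "roll": 0}])

```text
time_s: 13.85
ee_pos: [0.5364, 0.0199, 0.1159]
eef_rot: [0.002, 0.922, 0.386, 0.001]
wrist_force: [-1.2, -5.1, 3.7]
finger_gap: 0.0153
grasp_force: 60.3
```

Call:
step_arm(increments=[{"dp": [0, 0, 0], "roll": 0}, {"dp": [0, 0, 0], "roll": 0}, {"dp": [0, 0, 0], "roll": 0}], hand=40)

```text
time_s: 14.15
ee_pos: [0.5352, 0.0219, 0.1143]
eef_rot: [-0.001, 0.922, 0.387, 0.0]
wrist_force: [0.3, -0.5, 0.0]
finger_gap: 0.034
grasp_force: 0.0
```

Call:
step_arm(increments=[{"dp": [0, 0, -0.01], "roll": 0}, {"dp": [0, 0, -0.03], "roll": 0}, {"dp": [0, 0, -0.06], "roll": 0}, {"dp": [0, 0, -0.09], "roll": 0}, {"dp": [-0.03, 0, -0.12], "roll": 0}, {"dp": [-0.05, 0, -0.12], "roll": 0}, {"dp": [-0.05, 0, -0.12], "roll": 0}])

```text
time_s: 14.85
ee_pos: [0.5001, -0.0155, 0.2373]
eef_rot: [0.001, 0.923, 0.386, 0.002]
wrist_force: [0.4, 0.7, -0.1]
finger_gap: 0.0341
grasp_force: 0.0
```

Run:
```python
from bench import *
from h import *
s=get_state();print(s["time_s"],s["ee_pos"],s["wrist_force"])
out=[]
for n,r in(("scene",40),("wrist",80)):
    f=grab_frame(n);np.savez(f"pics/{n}9.npz",**f)
    c=proj(f,[.545,.035,.1]).astype(int);y=max(0,min(420-2*r,c[1]-r));x=max(0,min(560-2*r,c[0]-r));print(n,x,y)
    for z in(.131,.091,.087):print(z,(proj(f,[.5363,.0185,z])-[x,y])*400/2/r)
    out.append(cv2.resize(f["image"][y:y+2*r,x:x+2*r],(400,400),interpolation=cv2.INTER_CUBIC))
    for p in range(1):
        K,T,Z=f["mtx"],f["camera_from_world"],f["range_z"]
        v,u=np.mgrid[:420,:560];X=np.stack([(u-K[0,2])/K[0,0]*Z,(v-K[1,2])/K[1,1]*Z,Z],-1);W=(X-T[:3,3])@T[:3,:3]
        m=(np.hypot(W[...,0]-.5363,W[...,1]-.0185)<.013)&(W[...,2]>.1)&(W[...,2]<.16);print("heights",np.percentile(W[m][:,2],[50,80,90,97]) if m.any() else None,m.sum())
cv2.imwrite("pics/end.png",np.hstack(out)[:,:,::-1])
```

```text
14.85 [ 0.50010604 -0.01548313  0.23726743] [ 0.41723405  0.72085249 -0.06272515]
scene 275 174
0.131 [165.7173182  146.96569647]
0.091 [163.02146742 212.84635233]
0.087 [162.76054739 219.22266336]
heights [0.12164231 0.13087441 0.13189193 0.13269685] 120
wrist 196 44
0.131 [216.53664302 267.18038824]
0.091 [215.45069498 251.010014  ]
0.087 [215.3588045  249.64171332]
heights [0.13041538 0.13108232 0.13134131 0.13169026] 469
```

View pics/end.png

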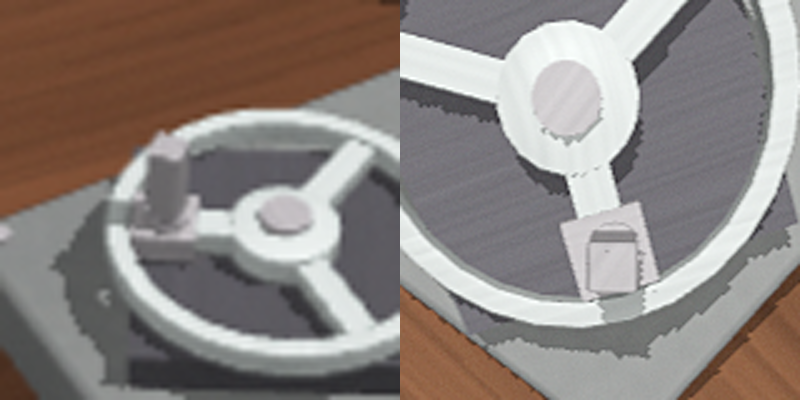

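The final view shows the pin upright in the boss, scene crop (165,185) and wrist crop (213,260). Its top is at 131 mm, which matches fully home with the collar on the wheel. The wheel is held turned and the gripper is clear, so I'll hand the job in.

```bash
python3 -c "
from bench import order
print(order.finish_job())"
```

```text
the job is handed in; nothing more can be done
None
```

The locking pin is fully home through the wheel and the plate with its collar down on the wheel, and the wheel stayed turned after I let go; the job is handed in at about 15 s of the 62 s allowed.

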